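Load a mounted sample and slide its tray home in the measuring hood

TASK

Set the round mounted sample into the nest of the loose sample tray, label side up, then slide the tray into the low bay of the white measuring hood until its front plate sits flush against the hood and the catch inside holds it, and let go. The guides in the bay are out of sight and usually off the middle of the mouth, so feel the tray in along them gently without forcing it, and leave the bottle, vial and syringe alone.

Things in the scene. Friction and masses are not known exactly. Their poses are not given: they have to be found in the camera images.
- hood: White bench-top measuring hood, fixed: low bay in front (176 mm wide, 60 mm high, 154 mm deep), a 185 mm high head with a dark pane behind. Origin on the bench top, middle of the bay's front face; x runs into the bay, y to the left as seen facing the mouth, z up. Mouth 106 mm wide (y -53 to +53), 46 mm high. The bay has no floor: the tray slides on the bench. Push the tray with less than 25 N.
- bay (a point): Point on the hood's centre line, 30 mm into the bay, on the bench; axes as the hood's. Here begin, out of sight, two parallel steel guides 83 mm apart (tray: 80 mm), 18 mm thick, running along x to hood x = 120 mm. Their ends are square, so a tray out of line is stopped there. The guides' centre line is clamped anywhere from 9 mm left to 9 mm right of this point, and is not measured.
- catch (a point): Point on the hood's centre line, 129 mm into the bay, on the bench; axes as the hood's. Here, clamped with the guides and so off centre with them, two sprung rollers snap behind the strike on the tray's nose in the last 15 mm of travel. Passing them takes a push of about 5 to 9 N; then they draw the tray the last few mm home and hold it.
- tray: Loose sample tray, about 0.3 kg, on the bench. Origin under the deck's centre; x to the nose (goes in first), z up. Deck 120 x 80 mm, 14 mm thick; steel strike on the nose to x = 82 mm; white front plate 126 mm wide, 50 mm high, at x -66 to -60 mm; grey grip block before it. Home: origin at hood x = 60 mm, x axes parallel, plate touching the hood's front face, y as the guides.
- nest (a point): Centre of the floor of the round nest in the tray's deck, 14 mm ahead of the tray's origin and 8 mm above the bench; the nest is 36 mm in diameter and 6 mm deep. Axes as the tray's.
- grip (a point): Centre of the tray's grip block, 90 mm behind the tray's origin and 28 mm above the bench: a block 20 mm wide (y), 24 mm high (z 16 to 40 mm), reaching from the front plate to 109 mm behind the tray's origin. Axes as the tray's. Gripped from above across its 20 mm width.
- sample: Mounted sample: pale round resin puck, 30 mm in diameter, 21 mm high, label side up. Origin at the centre of its underside, z up.
- amber_bottle: Bystander: amber bottle with black cap, 47 mm in diameter, 103 mm high; origin at the centre of its underside.
- vial_1: Bystander: small capped glass vial, 24 mm in diameter, 50 mm high; origin at the centre of its underside.
- syringe: Bystander: paste syringe lying on the bench, 121 mm long, 30 mm wide, 19 mm high; origin under its middle, long axis y.

How it is judged:
By the outcome, as a careful person would: the job done as asked, in the order asked, and still so for the second after the job is handed in, with the robot touching nothing.
It also fails if it takes over 72 s, if anything falls off the work surface, if the arm or the gripper's body presses on something with over 40 N, if the wrist force passes 120 N, or if a joint passes its speed limit or range.

ROBOT

A 6-joint arm with a two-finger parallel gripper is mounted at the origin on a cart in front of the work surface, level with it; the furniture and walls round the work are solid. World frame = base frame: x ahead of the robot, y to its left, z up, the work surface at z = 0. Lengths are in mm, angles in rad, forces in N, time in s.
With the tool pointing down it reaches from about 400 to 925 mm from the base axis. Payload 3.4 kg.
Tool frame: the origin (TCP) lies where the fingers leave the gripper's body, on its centre line; the fingertips stand bot.tcp_to_tips ahead of it and the grasp point (between the pads) lies 54 mm ahead of it (bot.tcp_to_tips is the distance from the TCP to the fingertips, in mm); z points along the fingers, y is the line along which they close (so a half turn about z gives the same grasp; the last joint's range is limited). The gripper opens to 85 mm and grips with 20 to 120 N. Pads are 22 mm wide; open, the fingers measure 114 mm over their backs; the gripper's body (76 mm by 85 mm) begins 54 mm behind the grasp point. The pads swing forward as they close: fully open they stand 13 mm farther back than shut.
Start: joints at [1.232, 0.307, 1.506, -0, 1.328, -0.073], TCP at [151.065, 554.807, 303.905] pointing down, gripper open.
Joint ranges: [-3.12, 3.12], [-1.05, 2.28], [0.14, 2.33], [-1.42, 4.57], [0.1, 2.73], [-2.68, 2.68]. Speed limits (rad/s): [2.57, 2.57, 3.14, 3.14, 3.14, 3.14].

INTERFACE

Orientations are given as a unit quaternion [x, y, z, w].
In Python, from rig import bot, viewer gives the robot as it stands. The module is installed in compiled form; this text tells all that it offers.
- The arm moves only by the tool drive_tool, never from a script. Its argument "targets" is text: rows parted by semicolons, each of 7 numbers parted by spaces: the shift along the tool's x, y, z in units of 0.15 m (1.0 is 0.15 m), then the turn, a rotation vector about the tool's x, y, z in units of 0.12 rad (1.0 is 0.12 rad), then the opening, from 0 (shut) to 1 (fully open). In form: dx dy dz ax ay az jaw; .... A call has 1 to 8 rows; each row shifts and turns the commanded pose from where the row before left it, along the tool's axes as they then stand; what a row does not reach is not made up. A row lasts 1/10 s, in which the tool goes at most 50 mm and 8.59 degrees, less where a joint would pass 70% of its speed; a pose out of reach is approached as far as the arm can. A call with a number of a shift or a turn outside -1 to 1 is refused whole. A call with a gripper value outside its range is refused whole. The fingers move at their own pace and stop on an object; "squeeze" is the grip in N (left out, the last holds). Time passes only in rows, so rows that do not move let the fingers close. It gives the time, the measured TCP pose, the force, the opening and the grip force at its end, in the units of the state.
- bot.state(): the state, without advancing time (a new reading comes with each control period).
- viewer.camera(name): name is "scene" or "top"; returns the picture (480x640x3 uint8, red, green, blue); there is no depth.
- viewer.camera_params(name): a dict with "fx", "fy", "cx", "cy" (pixels), "R" (3x3) and "t" (3): a world point X has camera coordinates R X + t. Camera axes: x right, y down, z forward; pixel columns grow to the right and rows downward; lengths in mm; the calibration is good to about 2 mm. A picture is of the moment at which its call begins. camera_params takes no time and is no camera call.
- bot.job_done(): hands the job in; it is judged then, once.
The state is a dict: "clock": time; "joint_pos": joint angles; "qd": joint speeds; "tau": joint torques, N m; "eef_pos": TCP position; "tcp_rot": TCP orientation; "force": force on the tool from outside, world axes, zero at the start; "ft_torque": the same for the moment, N m; "width": finger opening in mm; "grip_force": force on a finger pad.
Only numpy, scipy, OpenCV 4.12 (cv2) and the standard library are available. Lean on these libraries where they do the work, as an engineer would, in place of code of your own. Each camera call takes 0.05 s, during which the arm holds its last target. There are 200 camera calls.

## Working session

There is one attempt and no reset: what is moved stays moved. The work goes in short steps, Python scripts to look and compute and a tool call to move; the robot and the scene stay as the last step left them, time stands still between calls to the robot, and variables do not carry over. Pictures are saved under pics/ and viewed, at most 10 in all, crops included, and the job is handed in when it is done.

Besides the shell and the picture viewer there is one more tool, called after "Call:" as name(argument=value, ...) on one line, values as JSON. drive_tool: Moves the arm, as the interface text tells. Shifts and turns lie within -1 to 1; 1 stands for 0.15 m of shift or 0.12 rad of turn. Its arguments: {"type":"object","properties":{"targets":{"type":"string"},"squeeze":{"type":"number"}},"required":["targets"]}

```bash
mkdir -p pics
python3 - <<'E'
from rig import bot, viewer
import cv2
print(bot.state(), bot.tcp_to_tips)
for n in("scene","top"):
    cv2.imwrite(f"pics/{n}0.png",viewer.camera(n)[:,:,::-1]); print(viewer.camera_params(n))
E
```

```text
{'clock': 0.0, 'joint_pos': array([ 1.23154472e+00,  3.07555695e-01,  1.50769534e+00,  4.08867239e-06,
        1.32840030e+00, -7.34958331e-02]), 'qd': array([-0.00051767,  0.00053424,  0.00094353, -0.00130564, -0.00034554,
       -0.00014012]), 'tau': array([-4.27437717e-04, -4.57558107e+01, -2.51915234e+01, -2.56400290e-04,
        1.31672906e-02,  1.17278262e-05]), 'eef_pos': array([150.849632  , 554.27665363, 302.98252369]), 'tcp_rot': array([ 1.32487624e-01,  9.91184125e-01, -1.00709480e-03, -2.12866742e-04]), 'force': array([-0.29562567,  0.10161836, -0.34071671]), 'ft_torque': array([ 0.0458088 , -0.00953475, -0.03476705]), 'grip_force': 0.0, 'width': 85.3256146582087} 72.6
{'fx': 596.678979798849, 'fy': 596.678979798849, 'cx': 319.9480024537837, 'cy': 234.07757807115456, 'R': array([[ 8.63951252e-01, -5.03575434e-01, -1.25837601e-04],
       [-3.61528766e-01, -6.20077134e-01, -6.96276741e-01],
       [ 3.50549833e-01,  6.01594656e-01, -7.17773421e-01]]), 't': array([-526.7016546 ,  227.23520402, 1098.57658087])}
{'fx': 440.31176215132984, 'fy': 440.31176215132984, 'cx': 322.4660688825934, 'cy': 239.66666020341867, 'R': array([[-0.02545661, -0.99951538, -0.01791546],
       [-0.98422074,  0.02819813, -0.17468372],
       [ 0.17510425,  0.01318591, -0.9844616 ]]), 't': array([ -3.11442498, 607.40308512, 986.08103122])}
```

View pics/scene0.png

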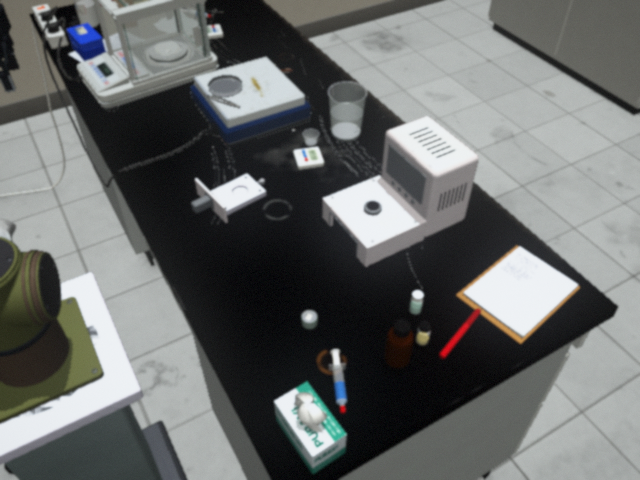

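View pics/top0.png

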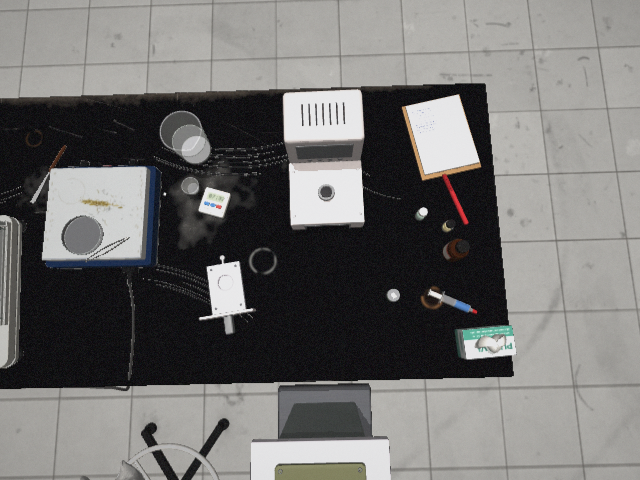

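The top view shows the tray at about (227,290) with its nose up the image, the hood mouth along row ~226 at columns 290–364, and the sample at (393,295). The bystanders are on the right. I'll crop both views to get finer pixel positions.

Run:
```python
import cv2
a=cv2.imread("pics/top0.png")[180:340,195:405]; cv2.imwrite("pics/topc.png",cv2.resize(a,None,fx=3.8,fy=3.75,interpolation=cv2.INTER_CUBIC))
a=cv2.imread("pics/scene0.png")[160:340,180:420]; cv2.imwrite("pics/scenec.png",cv2.resize(a,None,fx=3.3,fy=3.3,interpolation=cv2.INTER_CUBIC))
```

```text
(no output)
```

View pics/topc.png

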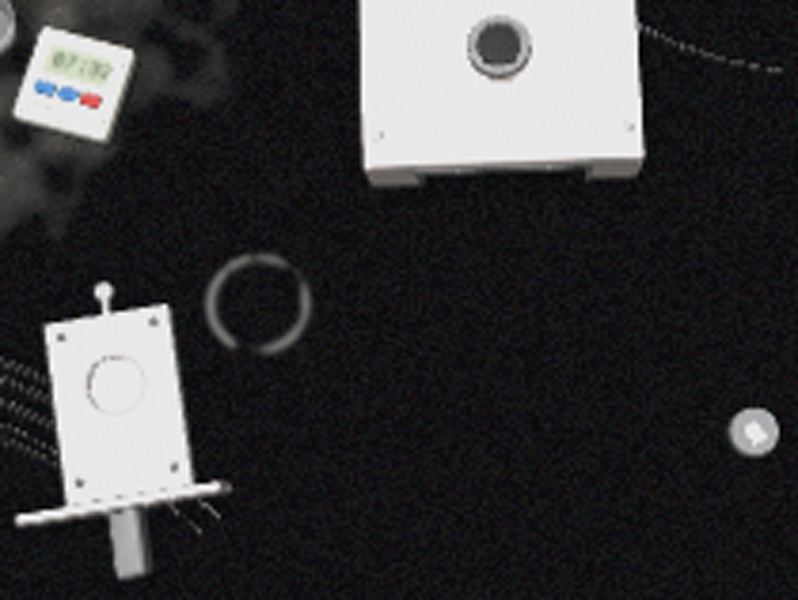

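View pics/scenec.png

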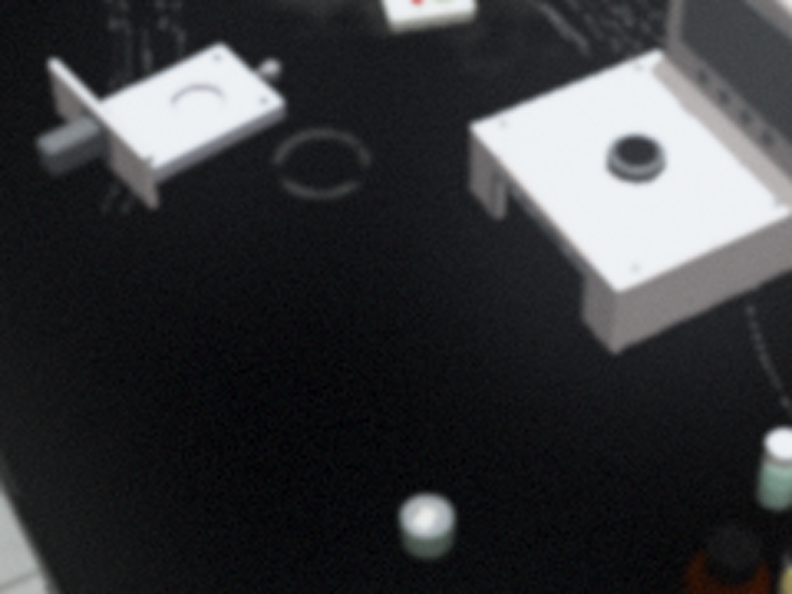

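Top crop:
- Tray deck nose corners (44,325) and (168,304)
- Plate top ends (18,520) and (226,488)
- Nest (116,384)
- Hood front top corners (364,169) and (643,159)
- Sample top (754,432)

Scene crop:
- Deck nose corners (220,43) and (285,105)
- Hood top front corners (470,127) and (615,292)
- Sample top (427,517)

Next I'll fit poses to these.

```bash
cat > h.py <<'E'
import numpy as np
from rig import bot, viewer
from scipy.optimize import least_squares
P={n:viewer.camera_params(n) for n in("scene","top")}
def proj(n,X):
    p=P[n]; c=np.asarray(X,float)@p["R"].T+p["t"]
    return np.c_[p["fx"]*c[:,0]/c[:,2]+p["cx"],p["fy"]*c[:,1]/c[:,2]+p["cy"]]
def world(q,L):
    L=np.asarray(L,float); c,s=np.cos(q[2]),np.sin(q[2])
    return np.c_[q[0]+c*L[:,0]-s*L[:,1],q[1]+s*L[:,0]+c*L[:,1],L[:,2]]
def fit(obs,q0,yaw=True):
    # obs: {cam:[(local xyz,uv)]}
    f=lambda q:np.concatenate([(proj(n,world(q if yaw else [*q,0],[o[0] for o in O]))-[o[1] for o in O]).ravel() for n,O in obs.items()])
    r=least_squares(f,q0,loss="soft_l1"); return r.x,np.round(r.fun,1)
T=lambda u,v:((u+.5)/3.8-.5+195,(v+.5)/3.75-.5+180)
S=lambda u,v:((u+.5)/3.3-.5+180,(v+.5)/3.3-.5+160)
E
python3 - <<'E'
from h import *
print("tray",fit({"top":[((60,40,14),T(44,325)),((60,-40,14),T(168,304)),((-63,63,50),T(18,520)),((-63,-63,50),T(226,488)),((14,0,14),T(116,384)),((-109,0,40),T(132,577))],
 "scene":[((60,40,14),S(220,43)),((60,-40,14),S(285,103)),((-63,63,50),S(53,60)),((-63,-63,50),S(156,184)),((-109,10,40),S(38,145))]},[500,200,0]))
for k in("top","scene"):
  print("tray",k,fit({"top":{"top":[((60,40,14),T(44,325)),((60,-40,14),T(168,304)),((-63,63,50),T(18,520)),((-63,-63,50),T(226,488)),((14,0,14),T(116,384))]},
 "scene":{"scene":[((60,40,14),S(220,43)),((60,-40,14),S(285,103)),((-63,63,50),S(53,60)),((-63,-63,50),S(156,184))]}}[k],[500,200,0])[0])
H={"top":[((0,88,60),T(364,169)),((0,-88,60),T(643,159))],"scene":[((0,88,60),S(470,127)),((0,-88,60),S(616,292)),((0,-88,0),S(614,353))]}
print("hood",fit(H,[600,0,0]))
for k in H: print(fit({k:H[k]},[600,0,0])[0])
s={"top":[((0,0,21),T(754,431))],"scene":[((0,0,21),S(427,517))]}
print("sample",fit(s,[500,-150],False))
for k in s: print(fit({k:s[k]},[500,-150],False)[0])
E
```

```text
tray (array([5.03759816e+02, 2.15286688e+02, 1.57566073e-01]), array([ 0.7, -0.2,  0.4, -0.6,  0.7, -0. , -0.3, -1.6,  0.7, -0.4,  1.5,
       -0.4, -0.3,  0.3, -0.7, -0.8, -1. ,  0. , -2.3, -8.5, -1.3, -1.9]))
tray top [5.02540648e+02 2.16427259e+02 1.50366794e-01]
tray scene [5.04784679e+02 2.11619163e+02 1.76209506e-01]
hood (array([ 6.45965452e+02, -3.40892782e+01,  1.40891456e-02]), array([ 0.5, -0.3,  1.6, -0.8, -0.7, -0.9, -0. , -0.6, -1. ,  0.3]))
[ 6.44700450e+02 -3.15385002e+01  7.71436887e-03]
[ 6.46377331e+02 -3.56914938e+01  1.46768100e-02]
sample (array([ 476.13729372, -185.90281637]), array([ 1. , -0.2, -0.5, -0.6]))
[ 475.61394659 -183.41517664]
[ 476.22167154 -187.63096361]
```

Call:
drive_tool(targets="0 0 0 0 0 -0.738 0.7;0 0 0 0 0 -0.738 0.7;0 0 0 0 0 -0.738 0.7;-0.179 -0.237 0 0 0 0 0.7;-0.179 -0.237 0 0 0 0 0.7;-0.179 -0.237 0 0 0 0 0.7;-0.179 -0.237 0 0 0 0 0.7;-0.179 -0.237 0 0 0 0 0.7", squeeze=30)

```text
clock: 0.9
eef_pos: [285.8, 375.4, 303.6]
tcp_rot: [-0.0, 1.0, -0.0, -0.0]
force: [1.3, 0.3, -0.1]
width: 59.6
grip_force: 0.0
```

Call:
drive_tool(targets="-0.179 -0.237 0 0 0 0 0.7;-0.179 -0.237 0 0 0 0 0.7;-0.179 -0.237 0 0 0 0 0.7;-0.179 -0.237 0 0 0 0 0.7;-0.179 -0.237 0 0 0 0 0.7;-0.041 -0.286 0 0 0 0 0.7;-0.041 -0.286 0 0 0 0 0.7;-0.041 -0.286 0 0 0 0 0.7")

```text
clock: 1.7
eef_pos: [437.8, 68.8, 303.6]
tcp_rot: [0.0, 1.0, -0.0, -0.0]
force: [0.3, 0.2, -0.3]
width: 60.2
grip_force: 0.0
```

Call:
drive_tool(targets="-0.041 -0.286 0 0 0 0 0.7;-0.041 -0.286 0 0 0 0 0.7;-0.041 -0.286 0 0 0 0 0.7;-0.041 -0.286 0 0 0 0 0.7;-0.041 -0.286 0 0 0 0 0.7;-0.041 -0.286 0 0 0 0 0.7;0 0 0 0 0 0 0.7;0 0 0 0 0 0 0.7")

```text
clock: 2.5
eef_pos: [474.5, -187.6, 303.2]
tcp_rot: [0.001, 1.0, 0.001, -0.001]
force: [-0.3, 0.3, -0.2]
width: 59.7
grip_force: 0.0
```

Call:
drive_tool(targets="0 0 0.237 0 0 0 0.7;0 0 0.237 0 0 0 0.7;0 0 0.237 0 0 0 0.7;0 0 0.237 0 0 0 0.7;0 0 0.237 0 0 0 0.7;0 0 0 0 0 0 0.7")

```text
clock: 3.1
eef_pos: [471.4, -183.6, 122.4]
tcp_rot: [-0.001, 1.0, 0.003, -0.005]
force: [-0.5, 0.3, -0.1]
width: 60.0
grip_force: 0.0
```

Run:
```python
import cv2,numpy as np
from h import *
s=bot.state();print(s["eef_pos"])
a=viewer.camera("top")[:,:,::-1][230:350,330:490]; b=viewer.camera("scene")[:,:,::-1][220:400,200:440]
r=lambda i:cv2.resize(i,(400,300),interpolation=cv2.INTER_CUBIC)
cv2.imwrite("pics/pick.png",np.hstack([r(a),r(b)]))
```

```text
[ 471.41506103 -183.60655685  122.40531926]
```

View pics/pick.png

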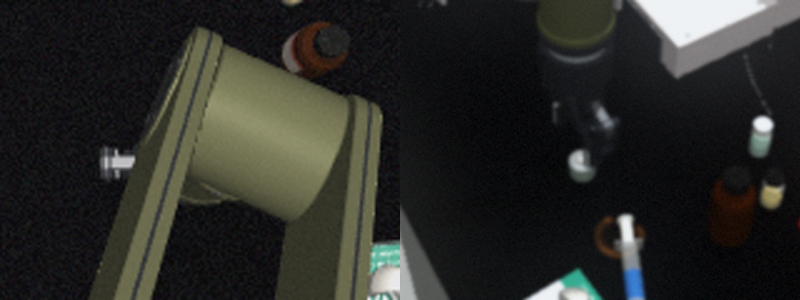

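The left half shows the arm hiding the sample from above. In the right half the sample at (582,166) is below the fingers, and no bystander is near. I'll correct the position and settle.

Call:
drive_tool(targets="-0.02 -0.01 0 0 0 0 0.7;0 0 0 0 0 0 0.7;0 0 0 0 0 0 0.7")

```text
clock: 3.5
eef_pos: [478.9, -188.8, 127.8]
tcp_rot: [0.0, 1.0, -0.001, 0.002]
force: [-0.6, -0.2, -1.3]
width: 59.9
grip_force: 0.0
```

Call:
drive_tool(targets="0.02 0.02 0.1 0 0 0 0.7;0 0 0.11 0 0 0 0.7;0 0 0.1 0 0 0 0.7;0 0 0 0 0 0 0.7;0 0 0 0 0 0 0.7;0 0 0 0 0 0 0.7")

```text
clock: 4.1
eef_pos: [475.5, -185.7, 80.6]
tcp_rot: [0.0, 1.0, -0.0, 0.001]
force: [-0.5, -0.3, 0.3]
width: 59.5
grip_force: 0.0
```

Call:
drive_tool(targets="0 0 0 0 0 0 0.2;0 0 0 0 0 0 0.2;0 0 0 0 0 0 0.2;0 0 0 0 0 0 0.2;0 0 0 0 0 0 0.2;0 0 0 0 0 0 0.2;0 0 0 0 0 0 0.2;0 0 0 0 0 0 0.2")

```text
clock: 4.9
eef_pos: [475.2, -185.5, 80.5]
tcp_rot: [0.0, 1.0, -0.0, 0.001]
force: [0.0, 0.6, 4.9]
width: 28.6
grip_force: 29.3
```

Call:
drive_tool(targets="0 0 -0.1 0 0 0 0.2;0 0 -0.25 0 0 0 0.2;0 0 -0.25 0 0 0 0.2;0 0 -0.2 0 0 0 0.2;-0.02 0.12 0 0 0 0 0.2;-0.028 0.26 0 0 0 0 0.2;-0.028 0.26 0 0 0 0 0.2;-0.028 0.26 0 0 0 0 0.2")

```text
clock: 5.7
eef_pos: [490.3, -49.2, 199.9]
tcp_rot: [0.001, 1.0, -0.0, 0.0]
force: [0.8, -0.1, 0.5]
width: 28.4
grip_force: 29.8
```

Call:
drive_tool(targets="-0.028 0.26 0 0 0 0 0.2;-0.028 0.26 0 0 0 0 0.2;-0.028 0.26 0 0 0 0 0.2;-0.028 0.26 0 0 0 0 0.2;-0.028 0.26 0 0 0 0 0.2;-0.028 0.26 0 0 0 0 0.2;-0.028 0.2 0 0 0 0 0.2;0 0.03 0 0 0 0 0.2")

```text
clock: 6.5
eef_pos: [520.5, 221.6, 199.8]
tcp_rot: [-0.002, 1.0, 0.001, 0.001]
force: [-0.7, 0.4, -0.2]
width: 28.5
grip_force: 29.8
```

Call:
drive_tool(targets="0 0 0.2 0 0 0 0.2;0 0 0.2 0 0 0 0.2;0 0 0.07 0 0 0 0.2;0 0 0 0 0 0 0.2;0 0 0 0 0 0 0.2")

```text
clock: 7.0
eef_pos: [520.3, 217.9, 129.7]
tcp_rot: [0.0, 1.0, 0.0, 0.0]
force: [0.7, 0.2, -0.2]
width: 28.1
grip_force: 29.8
```

Call:
drive_tool(targets="0.018 0 0.1 0 0 0 0.2;0 0 0.06 0 0 0 0.2;0 0 0 0 0 0 0.2;0 0 0 0 0 0 0.2;0 0 0 0 0 0 0.2")

```text
clock: 7.5
eef_pos: [517.8, 218.3, 105.9]
tcp_rot: [0.0, 1.0, 0.0, 0.001]
force: [0.4, 1.4, -0.7]
width: 28.5
grip_force: 29.8
```

Run:
```python
import cv2,numpy as np
from h import *
s=bot.state();e=s["eef_pos"];print(e)
a=viewer.camera("top")[:,:,::-1][240:340,190:270]; b=viewer.camera("scene")[:,:,::-1][160:230,180:280]
cv2.imwrite("pics/place.png",np.hstack([cv2.resize(a,(400,500),interpolation=cv2.INTER_CUBIC),cv2.resize(b,(400,280),interpolation=cv2.INTER_CUBIC).repeat(1,0) if 0 else cv2.copyMakeBorder(cv2.resize(b,(400,280),interpolation=cv2.INTER_CUBIC),0,220,0,0,cv2.BORDER_CONSTANT)]))
t=np.linspace(0,2*np.pi,8,endpoint=False)
z=e[2]-80.5
print("scene sample bottom ctr,top ctr, nest", (proj("scene",[[e[0],e[1],z],[e[0],e[1],z+21],[517.6,217.5,14]])-[180,160])*4+[400,0])
```

```text
[517.78909746 218.30765256 105.90423884]
scene sample bottom ctr,top ctr, nest [[635.50456101 102.69787835]
 [631.95305819  75.25710061]
 [637.68875539 118.25172105]]
```

View pics/place.png

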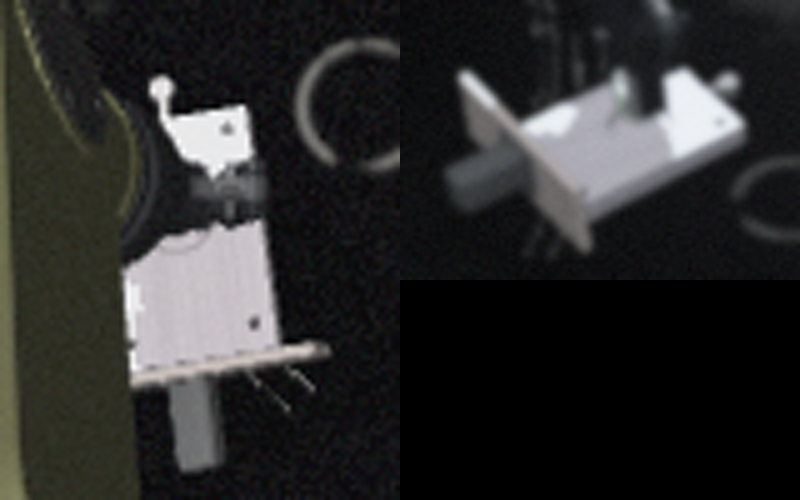

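The top view shows the nest's near rim at (185,250), just under the fingers. In the scene view the puck at (625,100) sits over the nest within about 2 mm of prediction. I'll lower it carefully.

Call:
drive_tool(targets="0 0 0.05 0 0 0 0.2;0 0 0.03 0 0 0 0.2;0 0 0.015 0 0 0 0.2;0 0 0 0 0 0 0.2")

```text
clock: 8.0
eef_pos: [516.7, 218.0, 90.2]
tcp_rot: [0.0, 1.0, -0.0, -0.001]
force: [0.9, -0.3, -0.6]
width: 28.5
grip_force: 29.8
```

Call:
drive_tool(targets="0 0 0.01 0 0 0 0.2;0 0 0 0 0 0 0.2;0 0 0 0 0 0 0.2")

```text
clock: 8.3
eef_pos: [517.2, 218.2, 89.5]
tcp_rot: [0.0, 1.0, 0.0, 0.0]
force: [-0.0, 0.2, 0.3]
width: 28.4
grip_force: 29.8
```

Call:
drive_tool(targets="0 0 0 0 0 0 0.6;0 0 0 0 0 0 0.6;0 0 0 0 0 0 0.6;0 0 0 0 0 0 0.6;0 0 0 0 0 0 0.6;0 0 -0.05 0 0 0 0.6;0 0 -0.15 0 0 0 0.6;0 0 -0.2 0 0 0 0.6")

```text
clock: 9.1
eef_pos: [516.2, 217.8, 149.1]
tcp_rot: [0.0, 1.0, -0.001, -0.002]
force: [0.8, 0.6, 0.3]
width: 51.1
grip_force: 0.0
```

Call:
drive_tool(targets="0 0 -0.2 0 0 0 0.6;0.2 0 0 0 0 0 0.6;0.3 0 0 0 0 0 0.6;0.3 0 0 0 0 -0.65 0.6;0 0 0 0 0 -0.65 0.6;0 0 0 0 0 0 0.6;0 0 0 0 0 0 0.6")

```text
clock: 9.8
eef_pos: [398.4, 218.7, 180.2]
tcp_rot: [-0.077, 0.997, 0.0, 0.001]
force: [-0.5, -0.8, 0.2]
width: 51.4
grip_force: 0.0
```

Run:
```python
import cv2,numpy as np
from h import *
s=bot.state();e=s["eef_pos"];print(e,s["tcp_rot"])
a=viewer.camera("top")[:,:,::-1][240:340,190:270]; b=viewer.camera("scene")[:,:,::-1][160:230,180:280]
cv2.imwrite("pics/placed.png",np.hstack([cv2.resize(a,(400,500),interpolation=cv2.INTER_CUBIC),cv2.copyMakeBorder(cv2.resize(b,(400,280),interpolation=cv2.INTER_CUBIC),0,220,0,0,cv2.BORDER_CONSTANT)]))
```

```text
[398.38053641 218.65968054 180.21103374] [-7.70234917e-02  9.97028266e-01  4.10066504e-04  1.36063474e-03]
```

View pics/placed.png

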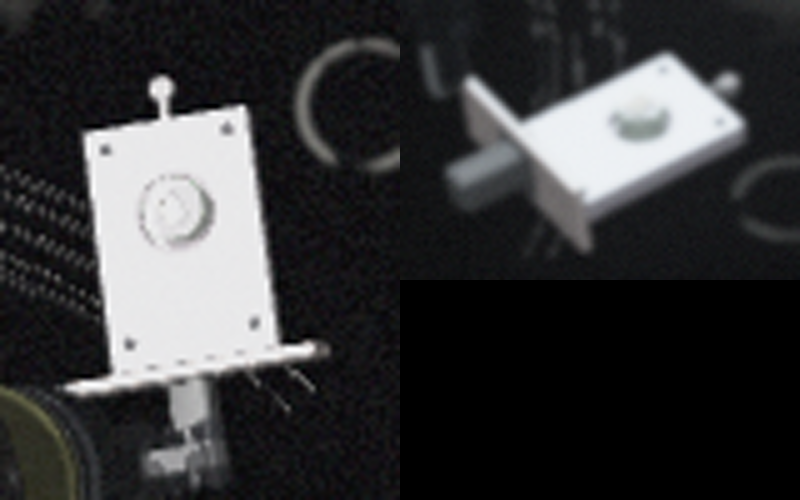

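The puck sits in the nest: its top is at (172,208) in the left half, inside the nest ring, and the right half shows it seated. Next is the grip block.

Call:
drive_tool(targets="-0.091 -0.132 0 0 0 0 0.6;0 0 0.2 0 0 0 0.6;0 0 0.2 0 0 0 0.6;0 0 0.1 0 0 0 0.6;0 0 0 0 0 0 0.6;0 0 0 0 0 0 0.6")

```text
clock: 10.5
eef_pos: [414.6, 200.8, 104.3]
tcp_rot: [-0.077, 0.997, -0.0, -0.0]
force: [0.9, 0.8, 0.9]
width: 51.4
grip_force: 0.0
```

Call:
drive_tool(targets="0 0 0.08 0 0 0 0.6;0 0 0.055 0 0 0 0.6;0 0 0 0 0 0 0.6;0 0 0 0 0 0 0.35;0 0 0 0 0 0 0.35;0 0 0 0 0 0 0.3;0 0 0 0 0 0 0.2;0 0 0 0 0 0 0.1")

```text
clock: 11.3
eef_pos: [414.0, 201.0, 84.7]
tcp_rot: [-0.078, 0.997, 0.0, 0.001]
force: [-1.4, 1.5, 5.7]
width: 19.9
grip_force: 29.3
```

Call:
drive_tool(targets="0 0 0 0 0 0 0.1;0 0 0 0 0 0 0.1;0 0 0 0 0 0 0.1;0 0 0 0 0 0 0.1")

```text
clock: 11.7
eef_pos: [414.0, 201.0, 84.7]
tcp_rot: [-0.078, 0.997, 0.0, 0.001]
force: [-1.0, 1.7, 5.9]
width: 19.4
grip_force: 29.4
```

Call:
drive_tool(targets="0 0 -0.005 0 0 0 0.1;0 0 0 0 0 0.3 0.1;0 0 0 0 0 0.3 0.1;0 0 0 0 0 0.3 0.1;0 0 0 0 0 0.3 0.1;0 0 0 0 0 0 0.1", squeeze=45)

```text
clock: 12.3
eef_pos: [413.9, 200.8, 84.8]
tcp_rot: [-0.006, 1.0, -0.0, 0.0]
force: [0.8, -0.5, -0.2]
width: 19.4
grip_force: 45.7
```

Call:
drive_tool(targets="-0.025 -0.06 0 0 0 0 0.1;-0.025 -0.132 0 0 0 0 0.1;-0.025 -0.132 0 0 0 0 0.1;-0.025 -0.132 0 0 0 0 0.1;-0.025 -0.132 0 0 0 0 0.1;-0.025 -0.132 0 0 0 0 0.1;-0.025 -0.132 0 0 0 0 0.1;-0.025 -0.132 0 0 0 0 0.1")

```text
clock: 13.1
eef_pos: [445.3, 52.1, 84.8]
tcp_rot: [-0.006, 1.0, -0.0, -0.0]
force: [-0.6, 1.9, -0.4]
width: 19.2
grip_force: 46.3
```

Call:
drive_tool(targets="-0.025 -0.132 0 0 0 0 0.1;-0.025 -0.132 0 0 0 0 0.1;-0.025 -0.132 0 0 0 0 0.1;-0.02 -0.132 0 0 0 0 0.1;0 -0.072 0 0 0 0 0.1;0 0 0 0 0 0 0.1;0 0 0 0 0 0 0.1")

```text
clock: 13.8
eef_pos: [460.5, -36.6, 84.8]
tcp_rot: [-0.005, 1.0, 0.0, -0.0]
force: [-0.3, -1.4, -1.5]
width: 19.4
grip_force: 45.5
```

Run:
```python
import cv2,numpy as np
from h import *
s=bot.state();e=s["eef_pos"];print(e,s["tcp_rot"],s["force"])
a=viewer.camera("top")[:,:,::-1][190:310,265:385]; b=viewer.camera("scene")[:,:,::-1][180:280,270:430]
cv2.imwrite("pics/mouth.png",np.hstack([cv2.resize(a,(400,400),interpolation=cv2.INTER_CUBIC),cv2.copyMakeBorder(cv2.resize(b,(400,250),interpolation=cv2.INTER_CUBIC),0,150,0,0,cv2.BORDER_CONSTANT)]))
np.save("mouth.npy",1)
q=[e[0]+90,e[1]+1.1,.012]
L=[(60,40,14),(60,-40,14),(77,0,10),(-63,63,50),(-63,-63,50)]
print((proj("top",world(q,L))-[265,190])*400/120);print((proj("scene",world(q,L))-[270,180])*2.5+[400,0])
```

```text
[460.50571846 -36.59522971  84.81177547] [-5.37736938e-03  9.99985524e-01  1.28848289e-05 -1.88848836e-04] [-0.28277866 -1.44378773 -1.48018196]
[[158.7586542  171.95988809]
 [267.52836748 167.60882823]
 [212.21996562 148.09261075]
 [129.63719461 338.31572101]
 [310.51534094 331.30608654]]
[[522.237122   128.00584489]
 [570.89770101 186.15121774]
 [562.82312862 152.3581158 ]
 [382.02463932 135.02941816]
 [455.13272632 233.5776447 ]]
```

View pics/mouth.png

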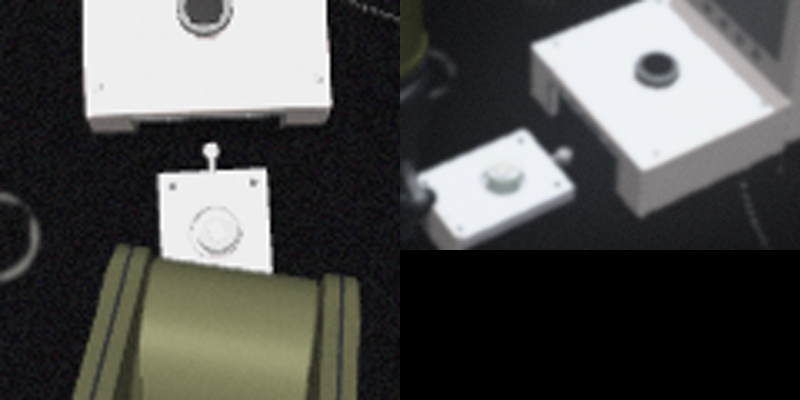

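The top view shows deck nose corners at (158,173) and (266,168), within 1 mm of the prediction. The hood front spans columns 86–330, so the tray sits about 2.5 mm right of the hood centre. I'll centre it and approach the guides.

Call:
drive_tool(targets="0 0.017 0 0 0 0 0.1;-0.08 0 0 0 0 0 0.1;-0.1 0 0 0 0 0 0.1;-0.1 0 0 0 0 0 0.1;-0.08 0 0 0 0 0 0.1;-0.02 0 0 0 0 0 0.1;0 0 0 0 0 0 0.1;0 0 0 0 0 0 0.1")

```text
clock: 14.7
eef_pos: [517.3, -32.8, 84.8]
tcp_rot: [-0.006, 1.0, 0.0, -0.0]
force: [0.5, 0.4, -1.8]
width: 19.2
grip_force: 45.2
```

```bash
python3 -c "
from rig import bot
s=bot.state();print(s['eef_pos'],s['force'],s['ft_torque'])"
```

```text
[517.33547052 -32.84051635  84.766137  ] [ 0.54961997  0.38737028 -1.77787641] [ 0.09417246 -0.04263612  0.03013857]
```

Call:
drive_tool(targets="-0.01 0 0 0 0 0 0.1;-0.01 0 0 0 0 0 0.1;-0.01 0 0 0 0 0 0.1;-0.01 0 0 0 0 0 0.1;0 0 0 0 0 0 0.1")

```text
clock: 15.2
eef_pos: [524.2, -33.1, 84.8]
tcp_rot: [-0.006, 1.0, -0.0, 0.0]
force: [-0.4, -0.9, -3.4]
width: 19.3
grip_force: 45.0
```

Call:
drive_tool(targets="-0.01 0 0 0 0 0 0.1;-0.01 0 0 0 0 0 0.1;0 0 0 0 0 0 0.1")

```text
clock: 15.5
eef_pos: [525.7, -33.0, 84.7]
tcp_rot: [-0.006, 1.0, 0.0, -0.001]
force: [-3.7, -1.7, 0.6]
width: 19.4
grip_force: 45.4
```

```bash
python3 -c "
from rig import bot
s=bot.state();print(s['eef_pos'],s['force'],s['ft_torque'])"
```

```text
[525.72320539 -33.01804393  84.74396262] [-3.72639761 -1.7369818   0.63998487] [-0.07562652  0.62976262  0.04334156]
```

Call:
drive_tool(targets="-0.008 0 0 0 0 0 0.1;0 0 0 0 0 0 0.1;0 0 0 0 0 0 0.1")

```text
clock: 15.8
eef_pos: [525.8, -33.0, 84.7]
tcp_rot: [-0.006, 1.0, 0.0, -0.002]
force: [-6.7, -1.8, 2.1]
width: 19.1
grip_force: 45.9
```

```bash
python3 -c "
from rig import bot
s=bot.state();print(s['eef_pos'],s['tcp_rot'],s['force'],s['ft_torque'])"
```

```text
[525.80671846 -33.0064738   84.74905473] [-6.07165063e-03  9.99979358e-01  1.97341879e-05 -2.10172713e-03] [-6.66492307 -1.79295301  2.1125581 ] [-0.23282097  0.93753843 -0.01047349]
```

Call:
drive_tool(targets="0.003 -0.01 0 0 0 0 0.1;0 -0.01 0 0 0 0 0.1;0 -0.007 0 0 0 0 0.1;0 0 0 0 0 0 0.1")

```text
clock: 16.2
eef_pos: [526.2, -36.3, 84.8]
tcp_rot: [-0.007, 1.0, 0.0, -0.001]
force: [-6.2, 2.1, 0.9]
width: 19.5
grip_force: 46.4
```

```bash
python3 -c "
from rig import bot
s=bot.state();print(s['eef_pos'],s['tcp_rot'],s['force'],s['ft_torque'])"
```

```text
[526.16489106 -36.31112659  84.76046412] [-6.63200853e-03  9.99976946e-01  4.54048166e-04 -1.38502086e-03] [-6.20726782  2.12446872  0.94495793] [0.44064476 0.80164866 0.58250132]
```

Call:
drive_tool(targets="0 -0.008 0 0 0 0 0.1;0 -0.008 0 0 0 0 0.1;0 0 0 0 0 0 0.1")

```text
clock: 16.5
eef_pos: [526.3, -38.7, 84.8]
tcp_rot: [-0.007, 1.0, 0.0, -0.001]
force: [-4.4, 3.8, 0.6]
width: 19.5
grip_force: 46.4
```

Call:
drive_tool(targets="0 -0.008 0 0 0 0 0.1;0 -0.008 0 0 0 0 0.1;0 0 0 0 0 0 0.1")

```text
clock: 16.8
eef_pos: [526.5, -41.1, 84.8]
tcp_rot: [-0.007, 1.0, 0.0, -0.001]
force: [-5.0, 2.5, 0.3]
width: 19.2
grip_force: 46.0
```

```bash
python3 -c "
from rig import bot
s=bot.state();print(s['eef_pos'],s['tcp_rot'],s['force'],s['ft_torque'])"
```

```text
[526.48900533 -41.12392936  84.77374493] [-6.55887590e-03  9.99977774e-01  4.26909874e-04 -1.11825123e-03] [-5.0342538   2.50003945  0.2845766 ] [0.46079878 0.6884123  0.50476044]
```

Call:
drive_tool(targets="0 -0.008 0 0 0 0 0.1;0 -0.004 0 0 0 0 0.1;0 0 0 0 0 0 0.1")

```text
clock: 17.1
eef_pos: [528.7, -43.8, 85.0]
tcp_rot: [-0.006, 1.0, -0.0, 0.001]
force: [0.6, 1.4, -2.4]
width: 19.2
grip_force: 45.1
```

```bash
python3 -c "
from rig import bot
s=bot.state();print(s['eef_pos'],s['tcp_rot'],s['force'],s['ft_torque'])"
```

```text
[528.7308748  -43.77082609  84.99695586] [-5.92487891e-03  9.99981932e-01 -5.03731853e-05  1.01425198e-03] [ 0.56524322  1.3814003  -2.3564701 ] [0.17513375 0.14070295 0.24196388]
```

It dropped between the guides: x advanced to 528.7 and Fx fell to zero. I'll feed it in.

Call:
drive_tool(targets="-0.012 0 0 0 0 0 0.1;-0.012 0 0 0 0 0 0.1;-0.012 0 0 0 0 0 0.1;0 0 0 0 0 0 0.1")

```text
clock: 17.5
eef_pos: [533.6, -43.6, 84.9]
tcp_rot: [-0.006, 1.0, -0.0, 0.0]
force: [0.7, 1.6, -3.8]
width: 19.2
grip_force: 45.1
```

```bash
python3 -c "
from rig import bot
s=bot.state();print(s['eef_pos'],s['tcp_rot'],s['force'],s['ft_torque'])"
```

```text
[533.56391892 -43.56470998  84.8802951 ] [-5.98793516e-03  9.99982028e-01 -2.41274602e-05  2.96203378e-04] [ 0.73220995  1.60591121 -3.81438783] [0.18082733 0.22953445 0.20404468]
```

Call:
drive_tool(targets="-0.015 0 0.003 0 0 0 0.1;-0.02 0 0 0 0 0 0.1;-0.02 0 0 0 0 0 0.1;-0.02 0 0 0 0 0 0.1;-0.02 0 0 0 0 0 0.1;0 0 0 0 0 0 0.1")

```text
clock: 18.1
eef_pos: [547.6, -43.3, 84.7]
tcp_rot: [-0.006, 1.0, 0.0, 0.0]
force: [-3.6, 1.4, 3.9]
width: 19.4
grip_force: 46.1
```

```bash
python3 -c "
from rig import bot
s=bot.state();print(s['eef_pos'],s['tcp_rot'],s['force'],s['ft_torque'])"
```

```text
[547.59913544 -43.33271573  84.68925556] [-5.97850266e-03  9.99982125e-01  2.08469977e-05  8.59244651e-05] [-3.55312822  1.4352031   3.925941  ] [0.30287563 0.58623417 0.15136331]
```

Call:
drive_tool(targets="-0.02 0.003 -0.0015 0 0 0 0.1;-0.02 0 0 0 0 0 0.1;-0.02 0 0 0 0 0 0.1;-0.02 0 0 0 0 0 0.1;-0.02 0 0 0 0 0 0.1;-0.02 0 0 0 0 0 0.1;0 0 0 0 0 0 0.1")

```text
clock: 18.8
eef_pos: [566.4, -42.8, 84.7]
tcp_rot: [-0.006, 1.0, -0.0, 0.001]
force: [-1.2, 0.1, 1.3]
width: 19.4
grip_force: 45.5
```

```bash
python3 -c "
from rig import bot
s=bot.state();print(s['eef_pos'],s['tcp_rot'],s['force'],s['ft_torque'])"
```

```text
[566.43647492 -42.8119011   84.66528328] [-5.90694718e-03  9.99982128e-01 -7.02669053e-05  9.20594783e-04] [-1.15446404  0.12604838  1.3393562 ] [0.10780775 0.22852881 0.10326589]
```

Smooth. Continuing to just before the catch.

Call:
drive_tool(targets="-0.02 0 0 0 0 0 0.1;-0.02 0 0 0 0 0 0.1;-0.02 0 0 0 0 0 0.1;-0.02 0 0 0 0 0 0.1;-0.02 0 0 0 0 0 0.1;-0.02 0 0 0 0 0 0.1;-0.02 0 0 0 0 0 0.1;0 0 0 0 0 0 0.1")

```text
clock: 19.6
eef_pos: [587.3, -42.5, 84.6]
tcp_rot: [-0.006, 1.0, -0.0, 0.001]
force: [-1.3, 0.8, 1.4]
width: 19.4
grip_force: 45.6
```

```bash
python3 -c "
from rig import bot
s=bot.state();print(s['eef_pos'],s['tcp_rot'],s['force'],s['ft_torque'])"
```

```text
[587.29590479 -42.49460668  84.64620418] [-5.92049544e-03  9.99982175e-01 -1.87549620e-05  7.72224736e-04] [-1.31688369  0.83955996  1.35207584] [ 0.12273466  0.29066213 -0.00157856]
```

Call:
drive_tool(targets="-0.02 0 0 0 0 0 0.1;-0.02 0 0 0 0 0 0.1;-0.02 0 0 0 0 0 0.1;-0.015 0 0 0 0 0 0.1;0 0 0 0 0 0 0.1")

```text
clock: 20.1
eef_pos: [598.2, -42.3, 84.7]
tcp_rot: [-0.006, 1.0, 0.0, 0.0]
force: [-3.1, 0.8, 2.5]
width: 19.1
grip_force: 45.9
```

Call:
drive_tool(targets="-0.01 0 0 0 0 0 0.1;-0.01 0 0 0 0 0 0.1;0 0 0 0 0 0 0.1")

```text
clock: 20.4
eef_pos: [600.5, -42.3, 84.7]
tcp_rot: [-0.006, 1.0, 0.0, -0.0]
force: [-3.9, 0.4, 3.4]
width: 18.9
grip_force: 46.0
```

Call:
drive_tool(targets="-0.01 0 0 0 0 0 0.1;-0.01 0 0 0 0 0 0.1;0 0 0 0 0 0 0.1")

```text
clock: 20.7
eef_pos: [601.6, -42.2, 84.7]
tcp_rot: [-0.006, 1.0, 0.0, -0.002]
force: [-8.5, 0.4, 7.9]
width: 19.4
grip_force: 46.8
```

Call:
drive_tool(targets="-0.008 0 -0.001 0 0 0 0.1;0 0 0 0 0 0 0.1;0 0 0 0 0 0 0.1")

```text
clock: 21.0
eef_pos: [602.2, -42.1, 84.8]
tcp_rot: [-0.006, 1.0, 0.0, -0.003]
force: [-9.4, -0.5, 8.0]
width: 19.5
grip_force: 46.9
```

Call:
drive_tool(targets="-0.008 0 0 0 0 0 0.1;0 0 0 0 0 0 0.1;0 0 0 0 0 0 0.1")

```text
clock: 21.3
eef_pos: [602.3, -42.0, 84.7]
tcp_rot: [-0.007, 1.0, 0.0, -0.004]
force: [-10.7, 0.7, 10.6]
width: 19.1
grip_force: 47.2
```

Call:
drive_tool(targets="-0.006 0 -0.003 0 0 0 0.1;0 0 0 0 0 0 0.1;0 0 0 0 0 0 0.1")

```text
clock: 21.6
eef_pos: [602.7, -41.9, 84.8]
tcp_rot: [-0.006, 1.0, 0.0, -0.004]
force: [-12.6, 0.8, 8.9]
width: 19.4
grip_force: 46.8
```

Call:
drive_tool(targets="-0.008 0 0 0 0 0 0.1;0 0 0 0 0 0 0.1;0 0 0 0 0 0 0.1")

```text
clock: 21.9
eef_pos: [602.9, -41.8, 84.8]
tcp_rot: [-0.006, 1.0, 0.0, -0.005]
force: [-13.8, 0.7, 11.8]
width: 19.4
grip_force: 47.1
```

```bash
python3 -c "
from rig import bot
s=bot.state();print(s['eef_pos'],s['tcp_rot'],s['force'],s['ft_torque'])"
```

```text
[602.89844843 -41.82125305  84.7573063 ] [-6.36766955e-03  9.99965965e-01  3.50955923e-04 -5.23428355e-03] [-13.80466137   0.74211962  11.76235917] [0.10389673 1.81359507 0.20541475]
```

Call:
drive_tool(targets="-0.003 0 -0.008 0 0 0 0.1;0 0 0 0 0 0 0.1;0 0 0 0 0 0 0.1")

```text
clock: 22.2
eef_pos: [604.8, -41.8, 85.0]
tcp_rot: [-0.006, 1.0, 0.0, -0.004]
force: [-9.2, 0.6, 1.1]
width: 19.2
grip_force: 45.7
```

Call:
drive_tool(targets="-0.006 0 0 0 0 0 0.1;0 0 0 0 0 0 0.1;0 0 0 0 0 0 0.1")

```text
clock: 22.5
eef_pos: [607.5, -41.9, 85.2]
tcp_rot: [-0.006, 1.0, 0.0, -0.002]
force: [-4.7, 1.6, -1.1]
width: 19.3
grip_force: 45.3
```

```bash
python3 -c "
from rig import bot
s=bot.state();print(s['eef_pos'],s['tcp_rot'],s['force'],s['ft_torque'])"
```

```text
[607.45550461 -41.88465339  85.17813094] [-6.11415899e-03  9.99978908e-01  2.96168360e-04 -2.17091658e-03] [-4.74828414  1.64429289 -1.11849017] [0.14770635 0.75304868 0.11734052]
```

Call:
drive_tool(targets="-0.01 0 0 0 0 0 0.1;-0.01 0 0 0 0 0 0.1;0 0 0 0 0 0 0.1")

```text
clock: 22.8
eef_pos: [615.0, -42.1, 86.7]
tcp_rot: [-0.006, 1.0, -0.0, 0.002]
force: [2.4, 1.6, -4.2]
width: 19.0
grip_force: 45.0
```

Call:
drive_tool(targets="-0.01 0 0 0 0 0 0.1;-0.01 0 0 0 0 0 0.1;0 0 0 0 0 0 0.1")

```text
clock: 23.1
eef_pos: [615.3, -42.0, 86.6]
tcp_rot: [-0.006, 1.0, 0.0, -0.0]
force: [-1.3, 1.3, -1.2]
width: 19.2
grip_force: 45.3
```

```bash
python3 -c "
from rig import bot
s=bot.state();print(s['eef_pos'],s['tcp_rot'],s['force'],s['ft_torque'])"
```

```text
[615.33481806 -42.04684511  86.59564949] [-5.95024964e-03  9.99982286e-01  4.17065692e-05 -1.41686766e-04] [-1.25795704  1.30339537 -1.20194224] [0.26465198 0.26559591 0.2395111 ]
```

Call:
drive_tool(targets="-0.01 0 0 0 0 0 0.1;0 0 0 0 0 0 0.1;0 0 0 0 0 0 0.1")

```text
clock: 23.4
eef_pos: [615.5, -41.9, 86.4]
tcp_rot: [-0.006, 1.0, 0.0, -0.001]
force: [-5.2, 2.7, 0.6]
width: 19.3
grip_force: 45.7
```

Call:
drive_tool(targets="0 0 0.006 0 0 0 0.1;0 0 0 0 0 0 0.1;0 0 0 0 0 0 0.1")

```text
clock: 23.7
eef_pos: [615.5, -41.8, 85.5]
tcp_rot: [-0.006, 1.0, 0.0, -0.001]
force: [-5.0, 2.3, 1.9]
width: 19.0
grip_force: 45.6
```

Call:
drive_tool(targets="0 0 0.005 0 0 0 0.1;0.005 0 0 0 0 0 0.1;0 0 0 0 0 0 0.1;0 0 0 0 0 0 0.1")

```text
clock: 24.1
eef_pos: [615.5, -41.8, 84.8]
tcp_rot: [-0.006, 1.0, 0.0, -0.001]
force: [-4.1, 2.8, 0.8]
width: 19.1
grip_force: 45.6
```

Call:
drive_tool(targets="0 0 0 0 0 0 0.3;0 0 0 0 0 0 0.4;0 0 0 0 0 0 0.6;0 0 0 0 0 0 0.6;0 0 0 0 0 0 0.6;0 0 0 0 0 0 0.6")

```text
clock: 24.7
eef_pos: [616.3, -42.3, 84.9]
tcp_rot: [-0.006, 1.0, -0.0, 0.0]
force: [-0.6, -0.2, 0.1]
width: 51.2
grip_force: 0.0
```

Call:
drive_tool(targets="0 0 -0.05 0 0 0 0.6;0 0 -0.1 0 0 0 0.6;0 0 -0.2 0 0 0 0.6;0 0 -0.2 0 0 0 0.6;0.2 0 -0.2 0 0 0 0.6;0.3 0 0 0 0 0 0.6;0.3 0 0 0 0 0 0.6;0.2 0 0 0 0 0 0.6")

```text
clock: 25.5
eef_pos: [462.6, -43.5, 197.9]
tcp_rot: [-0.006, 1.0, 0.0, -0.001]
force: [-0.0, 0.0, -0.2]
width: 50.9
grip_force: 0.0
```

Call:
drive_tool(targets="0 0.2 0 0 0 0 0.6;0 0.3 0 0 0 0 0.6;0 0.3 0 0 0 0 0.6;0 0.3 0 0 0 0 0.6;0 0.3 0 0 0 0 0.6;0 0.2 0 0 0 0 0.6;0 0 0 0 0 0 0.6;0 0 0 0 0 0 0.6")

```text
clock: 26.3
eef_pos: [463.1, 196.6, 197.7]
tcp_rot: [-0.007, 1.0, -0.0, 0.0]
force: [0.6, -0.8, -0.4]
width: 51.3
grip_force: 0.0
```

Run:
```python
import cv2,numpy as np
from h import *
s=bot.state();print(s["eef_pos"],s["force"])
a=viewer.camera("top")[:,:,::-1][170:290,265:385]; b=viewer.camera("scene")[:,:,::-1][160:260,270:430]
cv2.imwrite("pics/home.png",np.hstack([cv2.resize(a,(400,400),interpolation=cv2.INTER_CUBIC),cv2.copyMakeBorder(cv2.resize(b,(400,250),interpolation=cv2.INTER_CUBIC),0,150,0,0,cv2.BORDER_CONSTANT)]))
```

```text
[463.08180459 196.55220829 197.65392369] [ 0.61114941 -0.77739001 -0.42505109]
```

View pics/home.png

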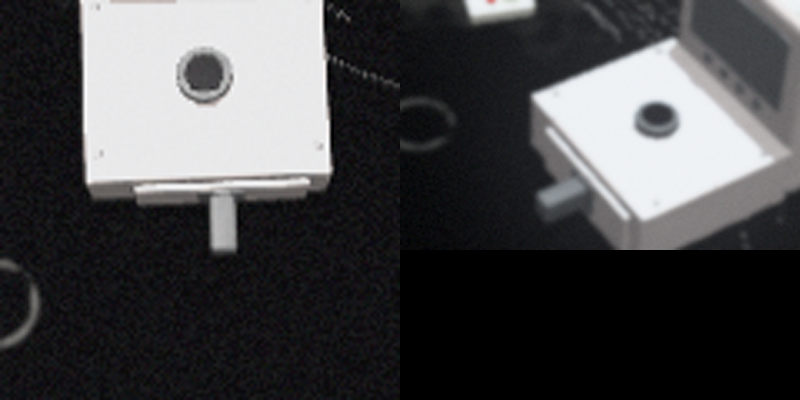

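The plate lies flush and parallel with the hood front, from (137,188) to (309,182) against the hood edge at (88,185) to (328,177). The gripper is clear of it.

```bash
python3 -c "
from rig import bot
print(bot.job_done())"
```

```text
the job is handed in; nothing more can be done
None
```

I set the sample in the tray's nest label side up, slid the tray home until the catch snapped and the plate looked flush, let go, and handed the job in at about 26 s; the highest push I read was 14 N, and I kept clear of the bottle, vial and syringe.

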